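# Unpin and peel the top tray off its nested stack

## Robot

A 7-joint arm with a two-finger parallel gripper is mounted at the origin on a cart in front of the work surface, level with it; the furniture and walls round the work are solid. World frame = base frame: x ahead of the robot, y to its left, z up, the work surface at z = 0. Lengths are in m, angles in rad, forces in N, time in s.
With the tool pointing down it reaches from about 0.4 to 0.9 m from the base axis. Payload 5.5 kg.
Tool frame: the origin (TCP) lies at the very end of the fingers, on their centre line; the grasp point (between the pads) lies 19 mm behind it; z points along the fingers, y is the line along which they close (so a half turn about z gives the same grasp; the last joint's range is limited). The gripper opens to 85 mm and grips with 20 to 120 N. Pads are 22 mm wide; open, the fingers measure 114 mm over their backs; the gripper's body (76 mm by 85 mm) begins 54 mm behind the grasp point. The pads swing forward as they close: fully open they stand 13 mm farther back than shut.
Start: joints at [-0.869, 0.501, -0.427, 1.55, 0.221, 1.138, -0.21], TCP at [0.276, 0.588, 0.231] pointing down, gripper open.
Joint ranges: [-2.88, 2.88], [-0.31, 2.03], [-1.54, 1.56], [0.2, 2.42], [-1.41, 4.55], [0.19, 2.02], [-2.57, 2.57]. Speed limits (rad/s): [2.57, 2.57, 3.14, 3.14, 3.14, 3.14, 3.14].

## Interface

Orientations are given as a unit quaternion [x, y, z, w].
In Python, from bench import manip, eyes gives the robot as it stands. The module is installed in compiled form; this text tells all that it offers.
- The arm moves only by the shell command python3 -m inch 'ROWS' [OPENING] [FORCE]. ROWS is JSON, a list that holds one entry, the list of rows, each a list of 6 numbers: the shift along the tool's x, y, z scaled (see below), then the turn, a rotation vector about the tool's x, y, z scaled (see below). A call has 1 to 10 rows; each row shifts and turns the commanded pose from where the row before left it, along the tool's axes as they then stand; what a row does not reach is not made up. The controller multiplies each number of a shift by 40 mm and each number of a turn by pi rad. A row lasts 1/12 s, in which the tool goes at most 41.7 mm and 7.16 degrees, less where a joint would pass 70% of its speed; a pose out of reach is approached as far as the arm can. A call with a number of a shift or a turn outside -1 to 1 is refused whole. A call with a gripper value outside its range is refused whole. OPENING is the gripper's target within -1 to 1 (fully open at 1, half-way at 0, shut at -1), set as the call begins (- or left out, the last holds). The fingers move at their own pace and stop on an object; FORCE is the grip in N (left out, the last holds). Time passes only in rows, so rows that do not move let the fingers close. It gives the time, the measured TCP pose, the force, the opening and the grip force at its end, in the units of the state.
- manip.observe(): the state, without advancing time (a new reading comes with each control period).
- eyes.snapshot(name): name is "side" or "top" or "wrist"; returns a dict with "color" (400x640x3 uint8, red, green, blue), "range_z" (400x640 float32, m along the optical axis (not along the pixel's ray), 0 where there is no reading), "fov_y" (degrees; the focal length in pixels is half the picture's height over the tangent of half this angle, whatever the lens; pixels are square), "cx", "cy" (the principal point, pixels), "dist_coeffs" ([k1, k2, p1, p2, k3] as OpenCV has them; the pictures are not rectified), "position" and "orientation" of the camera in the world. Camera axes: x right, y up, looking along -z (the intrinsics and any distortion apply to the point x, -y, -z); pixel columns grow to the right and rows downward; lengths in m; the calibration is good to about 2 mm. A picture is of the moment at which its call begins.
- manip.close_job(): hands the job in; it is judged then, once.
The state is a dict: "t": time; "qpos": joint angles; "qd": joint speeds; "joint_efforts": joint torques, N m; "position": TCP position; "eef_rot": TCP orientation; "wrist_force": force on the tool from outside, world axes, zero at the start; "moment": the same for the moment, N m; "opening": finger opening in m; "finger_force": force on a finger pad.
Only numpy, scipy, OpenCV 4.12 (cv2) and the standard library are available. Lean on these libraries where they do the work, as an engineer would, in place of code of your own. Each camera call takes 0.05 s, during which the arm holds its last target. There are 200 camera calls.

## Task

Draw the square locking pin straight out of its two bored cheeks and lay it in the open notch of the saddle on the same stand, handle up, and let go of it. Then peel the shallow top tray off the deep one: lift it by the upturned lug at its far corner so that it first tips up about its near edge, whose tongues must slip out from under the deep tray's two hooks, while the deep tray stays seated in the stand. Finish while still holding the top tray by its lug, level and still, at least 20 cm above the bench; leave the other things where they lie.

Things in the scene. Friction and masses are not known exactly. Their poses are not given: they have to be found in the camera images.
- stand: fixed grey stand; origin on the bench under the middle of the trays, x from the hooked near edge to the lug edge, y left. Two cheeks (tops 74 mm up, x = 12..22 and 50..60 mm, y = 66..92 mm) have 13 mm square bores. A tall crate stands to the left beyond it (from about world x 0.57, y 0.05 m outwards; rim about 0.23 m high): come in high or round it on the robot's side
- notch (a point): where the middle of the pin's shank lies when parked: in the parking notch of the saddle block 128 mm to the left of the stand's origin. The slot runs along the stand's x axis, 13.6 mm wide, 44 mm long (saddle x = -22..22 mm), open at the top and at both ends; its floor is 5 mm below this point and its mouth flares to about 28 mm, ending 18 mm above this point. Axes as the stand's
- pin_mid (a point): middle of the square shank (10 x 10 mm, 70 mm long, steel) of the locking pin, 90 g. Its x axis runs along the shank to the tip (+35 mm), z up. At the start it lies loosely in both bores (1.5 mm play), parallel to the stand's x axis, above the top tray's tab; to clear the bores it must be drawn about 52 mm towards -x. When parked it points the same way with the middle of the shank within 14 mm of the notch point along the slot
- pin_handle (a point): centre of the pin's upright black flag handle: a plate 24 mm (along the pin) x 10 mm thick (across the pin, the width to grip) x 40 mm above the shank, at the near end of the shank; this point is 46 mm behind and 25 mm above pin_mid, 20 mm below the handle's top. Same axes as pin_mid
- tray_lug (a point): middle of the upturned lug at the far right corner of the top tray: an upright plate 10 mm thick along the tray's x axis (the width to grip; a 12 mm thick bead runs along its top), 34 mm wide along y, from the flange 22 mm below this point to the top of the bead 22 mm above. The tray's axes are those of the stand at the start. This point is 73 mm ahead, 41 mm right and 33 mm above tray_mid
- tray_mid (a point): middle of the shallow top tray (aluminium, about 0.22 kg, flange 156 x 126 mm, body 20 mm deep nested in the deep tray with 4 mm play); z is the tray's upward normal
- tray_edge (a point): middle of the top tray's near edge, 82 mm behind tray_mid and 9.5 mm above it. At this edge two tongues, 35 mm to either side of it, reach 8 mm further towards -x and lie under the hooks with 6 mm of play above. Tip the tray about the tongues' tips by about 0.25 to 0.4 rad (far edge up), draw it 15 mm or more towards +x, and it comes free; lifted level, it takes the deep tray along
- lower_mid (a point): middle of the deep lower tray (aluminium, about 0.7 kg, loose, 140 x 110 mm mouth, 37 mm deep), standing between low guides on the stand, 24 mm above the bench; must stay there. Its two hooks (20 mm wide, tops 55 mm above the bench) stand at its near edge
- nut_mid (a point): bystander: hex nut, 24 mm, on the stand's base plate beside the saddle; leave it alone
- tin_mid (a point): bystander: paste tin, 63 mm wide, 31 mm high, beyond the stand; leave it alone
- tape_mid (a point): bystander: flat roll of thread tape, 54 mm, beyond the stand; leave it alone
- driver_mid (a point): bystander: screwdriver, 196 mm long, to the right of the stand; leave it alone
- spanner_mid (a point): bystander: combination spanner, 212 mm long, to the right of the stand; leave it alone
- bolt_mid (a point): bystander: hex bolt, 71 mm long, beyond the saddle to the left; leave it alone
Things that resemble listed ones, but are neither listed nor needed, are in the scene too. What is shaped like the part that bears pin_mid but blue is not meant.

How it is judged:
On the way, in this order (a step that is already met when the one before it is completed fails the run):
1. the pin is drawn out of both bores (x of pin_mid in the frame of stand below -0.022 m), for 0.05 s.
2. the pin lies in the notch, let go (x of pin_mid in the frame of notch between -0.014 and 0.014 m and y of pin_mid in the frame of notch between -0.006 and 0.006 m and z of pin_mid in the frame of notch between -0.005 and 0.006 m and angle between the x axis of pin_mid and the x axis of notch, either way round below 0.15 rad and angle between pin_mid's own z axis and vertical below 0.2 rad and contact force between the fingers and pin below 0.1 N and linear speed of pin below 0.02 m/s), for 0.2 s.
3. the top tray is tipped up by its far corner while its near edge is still down on the deep tray (angle between tray_mid's own z axis and vertical above 0.14 rad and z of tray_edge in the frame of stand below 0.058 m and horizontal distance between tray_edge and stand below 0.1 m), for 0.05 s.
At the end, for the whole second after the job is handed in: Pin in the notch (14 mm along, 6 mm across, down to 6 mm, handle up within 0.2 rad); deep tray seated (about 10 mm, level to 0.06 rad); the gripper holds the top tray still, its middle over 19 cm above the bench, level to 0.3 rad, touching neither deep tray nor stand (x of pin_mid in the frame of notch between -0.014 and 0.014 m and y of pin_mid in the frame of notch between -0.006 and 0.006 m and z of pin_mid in the frame of notch between -0.005 and 0.006 m and angle between the x axis of pin_mid and the x axis of notch, either way round below 0.15 rad and angle between pin_mid's own z axis and vertical below 0.2 rad and horizontal distance between lower_mid and stand below 0.01 m and z of lower_mid in the frame of stand below 0.03 m and angle between lower_mid's own z axis and vertical below 0.06 rad and height (world z) of tray_mid above 0.19 m and angle between tray_mid's own z axis and vertical below 0.3 rad and contact force between the fingers and top_tray above 0.5 N and linear speed of top_tray below 0.05 m/s and contact force between top_tray and lower_tray below 0.1 N and contact force between top_tray and stand below 0.1 N); the arm keeps its last pose, push and grip.
It fails at once if the deep tray is lifted out of its seat (z of lower_mid in the frame of stand above 0.04 m).
It fails at once if a bystander is disturbed (moved over 3 cm) (distance of any of nut_mid, tin_mid, tape_mid, driver_mid, spanner_mid, bolt_mid from where it was at the start of the episode above 0.03 m).
It also fails if it takes over 51 s, if anything falls off the work surface, if the arm or the gripper's body presses on something with over 40 N, if the wrist force passes 120 N, or if a joint passes its speed limit or range.

## Working session

There is one attempt and no reset: what is moved stays moved. The work goes in short steps, Python scripts to look and compute and a shell command to move; the robot and the scene stay as the last step left them, time stands still between calls to the robot, and variables do not carry over. Pictures are saved under pics/ and viewed, at most 11 in all, crops included, and the job is handed in when it is done.

```bash
mkdir -p pics; cat > h.py <<'E'
import numpy as np, cv2
from scipy.spatial.transform import Rotation as R
from bench import manip, eyes
def snap(n,f=None):
    s=eyes.snapshot(n)
    if f: cv2.imwrite('pics/'+f+'.png',s['color'][:,:,::-1])
    return s
def cloud(s):
    h,w=s['range_z'].shape
    f=h/2/np.tan(np.radians(s['fov_y'])/2)
    K=np.array([[f,0,s['cx']],[0,f,s['cy']],[0,0,1.]])
    g=np.stack(np.meshgrid(np.arange(w),np.arange(h)),-1).reshape(-1,1,2).astype(float)
    u=cv2.undistortPoints(g,K,np.array(s['dist_coeffs'],float)).reshape(h,w,2)
    z=s['range_z']
    p=np.stack([u[...,0]*z,-u[...,1]*z,-z],-1)
    P=p@R.from_quat(s['orientation']).as_matrix().T+np.array(s['position'])
    P[z==0]=np.nan
    return P
E
python3 - <<'E'
from h import *
import pickle
print(manip.observe())
for n in('top','side'):
    s=snap(n,n); print(n,s['position'],s['orientation'],s['fov_y'],s['cx'],s['cy'])
    pickle.dump(s,open(n+'.pkl','wb'))
E
```

```text
{'t': 0.0, 'qpos': array([-0.86878977,  0.5018194 , -0.42675095,  1.5514661 ,  0.22077712,
        1.13830381, -0.21034171]), 'qd': array([ 1.67147753e-04, -2.77700368e-03, -9.88603602e-04,  9.77077810e-04,
        7.25594835e-05, -8.57615848e-04, -2.89142412e-04]), 'joint_efforts': array([ 9.70534279e-05, -5.69505501e+01, -5.81637785e+00, -2.80941993e+01,
        1.05738145e-02,  1.19974336e-02,  2.72344562e-05]), 'position': array([0.27591708, 0.58775551, 0.23026693]), 'eef_rot': array([ 2.17661084e-01,  9.76023925e-01, -9.44603382e-04, -2.40166393e-04]), 'wrist_force': array([ 0.04930919,  0.15267179, -1.21085443]), 'moment': array([ 0.01315771,  0.00950179, -0.01742246]), 'finger_force': 0.0, 'opening': 0.08547922298828436}
top [ 0.52832997 -0.15373581  0.94105682] [ 0.02903576 -0.01715076 -0.70270932  0.71067742] 52.06601913132849 316.19989019364175 197.96611423851888
side [0.26499642 0.40222946 0.61657252] [-0.11320923  0.40591202  0.87419225 -0.24126128] 49.802094601857554 315.29543691413346 195.90071904129107
```

View pics/top.png

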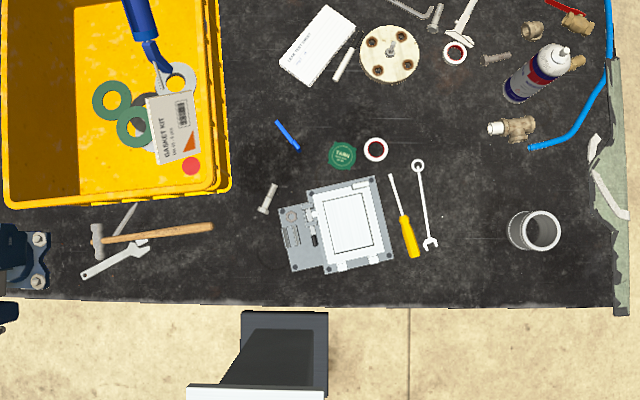

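View pics/side.png

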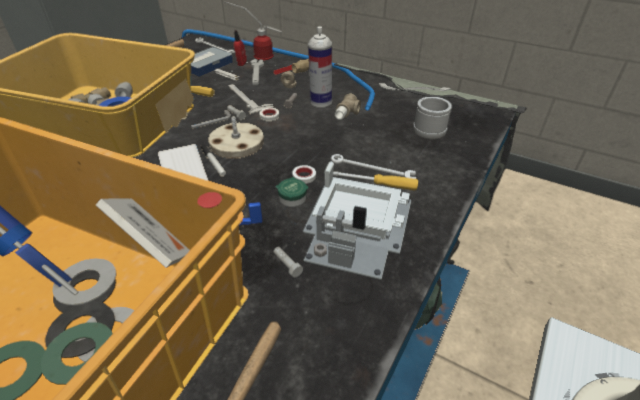

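The top view shows the stand's tray at (350,222), the pin handle near (313,240), the saddle near (293,232), and the blue decoy at (287,135). The side view shows the black handle at (359,216) and the blue decoy at (254,212). The only other candidate is the blue piece; I'll take the black-handled one in the stand and check it in a close crop.

```bash
python3 - <<'E'
from h import *
import pickle
s=pickle.load(open('top.pkl','rb')); P=cloud(s)
c=s['color'][165:285,265:405,::-1]; a=cv2.resize(c,None,fx=5,fy=5,interpolation=cv2.INTER_CUBIC)
cv2.imwrite('pics/c.png',a)
np.set_printoptions(precision=3,suppress=True,linewidth=200)
print('plate ht', P[262,300],P[228,350])
# points by height near stand
reg=np.zeros(P.shape[:2],bool); reg[165:285,265:405]=1
z=P[...,2]
for lo,hi in((.003,.02),(.04,.06),(.06,.08),(.08,.12)):
    m=reg&(z>lo)&(z<hi); q=P[m]; print(lo,hi,m.sum(),q.mean(0),np.ptp(q,0))
    r=cv2.minAreaRect((q[:,:2]*1000).astype(np.float32)); print(r)
g=s['color'].max(-1)<50
m=reg&g&(z>.05); ys,xs=np.where(m); print('black',xs.mean() if len(xs) else 0,ys.mean() if len(xs) else 0,P[m])
v=np.where(reg&(z>.06)); print([(x,y,*np.round(P[y,x],3)) for y,x in zip(*v)][::3])
E
```

```text
plate ht [ 0.443 -0.103  0.005] [ 0.522 -0.214  0.026]
0.003 0.02 3385 [ 0.522 -0.169  0.007] [0.274 0.32  0.017]
((530.3115234375, -180.30618286132812), (272.1232604980469, 320.1009216308594), 0.5800563097000122)
0.04 0.06 2272 [ 0.523 -0.197  0.047] [0.185 0.22  0.02 ]
((515.11474609375, -171.78819274902344), (175.64439392089844, 207.63467407226562), 13.590685844421387)
0.06 0.08 227 [ 0.536 -0.116  0.068] [0.135 0.179 0.02 ]
((557.9757690429688, -145.50094604492188), (73.62954711914062, 210.50238037109375), 48.39594650268555)
0.08 0.12 148 [ 0.571 -0.196  0.092] [0.137 0.116 0.02 ]
((559.115478515625, -185.21731567382812), (26.616374969482422, 174.28260803222656), 50.07829666137695)
black 314.6842105263158 239.89473684210526 [[ 0.507 -0.136  0.101]
 [ 0.505 -0.132  0.101]
 [ 0.505 -0.136  0.101]
 [ 0.505 -0.138  0.097]
 [ 0.503 -0.138  0.101]
 [ 0.501 -0.132  0.099]
 [ 0.501 -0.138  0.097]
 [ 0.499 -0.132  0.095]
 [ 0.499 -0.138  0.097]
 [ 0.499 -0.14   0.099]
 [ 0.497 -0.14   0.1  ]
 [ 0.495 -0.14   0.1  ]
 [ 0.493 -0.14   0.101]
 [ 0.491 -0.134  0.097]
 [ 0.491 -0.14   0.101]
 [
[... 10598 characters left out ...]
, np.int64(243), np.float64(0.489), np.float64(-0.101), np.float64(0.063)), (np.int64(314), np.int64(243), np.float64(0.491), np.float64(-0.136), np.float64(0.1)), (np.int64(317), np.int64(243), np.float64(0.491), np.float64(-0.142), np.float64(0.1)), (np.int64(313), np.int64(244), np.float64(0.489), np.float64(-0.134), np.float64(0.098)), (np.int64(316), np.int64(244), np.float64(0.489), np.float64(-0.14), np.float64(0.097)), (np.int64(314), np.int64(245), np.float64(0.487), np.float64(-0.136), np.float64(0.099)), (np.int64(317), np.int64(245), np.float64(0.487), np.float64(-0.142), np.float64(0.096)), (np.int64(287), np.int64(246), np.float64(0.482), np.float64(-0.077), np.float64(0.061))]
```

View pics/c.png

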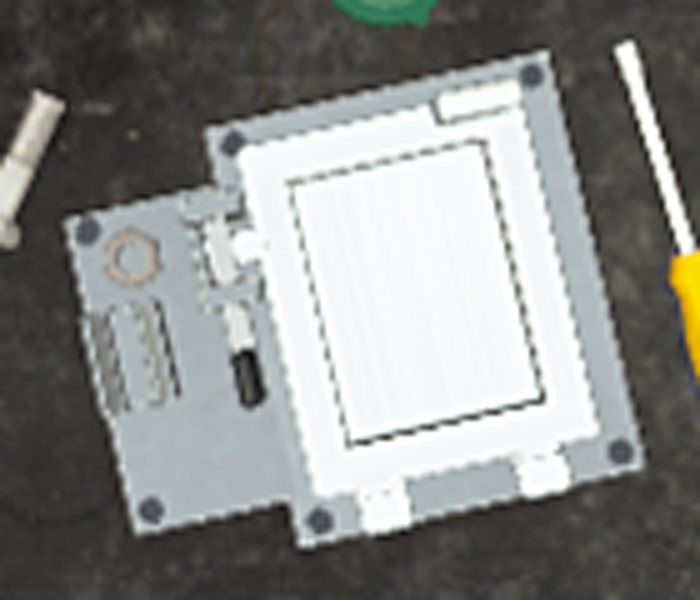

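The crop shows the black-handled pin in its cheeks at crop (248,378) = full (314.6,240.6), the saddle slot at full (292,236), and the lug at full (361,185). The blue piece isn't in the stand, so the choice is confirmed. Next I fit the stand frame.

```bash
cat >> h.py <<'E'
def fit(src,dst): # 2D rigid
    a=src-src.mean(0); b=dst-dst.mean(0)
    th=np.arctan2((a[:,0]*b[:,1]-a[:,1]*b[:,0]).sum(),(a*b).sum())
    c,s=np.cos(th),np.sin(th); M=np.array([[c,-s],[s,c]]); t=dst.mean(0)-M@src.mean(0)
    return th,M,t,dst-(src@M.T+t)
E
python3 - <<'E'
from h import *
import pickle
np.set_printoptions(precision=4,suppress=True,linewidth=200)
s=pickle.load(open('top.pkl','rb')); P=cloud(s); z=P[...,2]
def rect(m):
    q=P[m]; return cv2.minAreaRect((q[:,:2]*1000).astype(np.float32)), np.median(q[:,2])
V,U=np.mgrid[0:400,0:640]
def box(u0,u1,v0,v1): return (U>=u0)&(U<=u1)&(V>=v0)&(V<=v1)
w=s['color'].min(-1)>215
m=w&(z>.038)&(z<.054)&box(310,392,180,275)
n,l,st,_=cv2.connectedComponentsWithStats(m.astype(np.uint8)); k=1+st[1:,4].argmax(); print('tray',rect(l==k),st[k])
L={}
for nm,b,lo,hi in(('ch2',(298,320,198,211),.07,.078),('ch1',(300,320,214,228),.07,.078),('lug',(345,375,176,192),.084,.1),('hand',(308,322,232,250),.092,.11),('sad',(278,302,215,255),.055,.07)):
    m=box(*b)&(z>lo)&(z<hi); r,h=rect(m); print(nm,r,h,P[m].mean(0)); L[nm]=np.array(r[0])
src=np.array([[55,79],[17,79],[73,-41],[0,128.]]); dst=np.array([L[k] for k in('ch2','ch1','lug','sad')])
th,M,t,res=fit(src,dst); print(np.degrees(th),t,res)
print('handle in stand',M.T@(L['hand']-t))
print('handle pt',L['hand'],'notch',M@[0,128]+t)
E
python3 - <<'E'
from h import *
m=R.from_quat(manip.observe()['eef_rot']).as_matrix();print(m)
E
```

```text
tray (((523.5945434570312, -205.70323181152344), (174.23109436035156, 136.50791931152344), 13.741640090942383), np.float64(0.04536946614083748)) [ 312  186   72   85 1827]
ch2 ((568.997802734375, -119.11325073242188), (9.87537956237793, 25.83706283569336), 14.61828327178955) 0.07322609354744375 [ 0.569  -0.1193  0.0732]
ch1 ((532.0341186523438, -128.11732482910156), (9.783134460449219, 25.056529998779297), 14.581012725830078) 0.07287696037634472 [ 0.532  -0.1281  0.0729]
lug ((614.3316650390625, -231.42359924316406), (11.383546829223633, 33.71244812011719), 14.457601547241211) 0.08817476558448867 [ 0.6141 -0.2313  0.0881]
hand ((497.3181457519531, -136.44467163085938), (23.298616409301758, 9.410798072814941), 14.43675422668457) 0.09907774373797706 [ 0.4971 -0.1366  0.0988]
sad ((504.0394287109375, -84.35736083984375), (43.74126052856445, 32.68778991699219), 13.413990020751953) 0.0601656204047577 [ 0.5037 -0.0837  0.0599]
13.505177806581754 [ 533.907  -208.7748] [[ 0.0607  0.0017]
 [ 0.0463 -0.1281]
 [-0.1317  0.1696]
 [ 0.0247 -0.0432]]
handle in stand [-18.6857  78.8749]
handle pt [ 497.3181 -136.4447] notch [504.0148 -84.3142]
[[-9.05266613e-01  4.24843179e-01 -7.95258697e-04]
 [ 4.24843921e-01  9.05265174e-01 -1.61447413e-03]
 [ 3.40216820e-05 -1.79939035e-03 -9.99998381e-01]]
```

```bash
cat >> h.py <<'E'
TH=np.radians(13.5); O=np.array([.5339,-.2088,0]); ST=R.from_euler('z',TH)
def stand(p): return O+ST.apply(p)
def need(p,yax=None,n=1):
    """total shift (units of 40mm, tool axes now) and turn to vertical with tool y at yaw yax"""
    o=manip.observe(); A=R.from_quat(o['eef_rot']); d=A.inv().apply(np.array(p)-o['position'])/.04/n
    if yax is None: y=A.as_matrix()[:,1]; yax=np.arctan2(y[1],y[0])
    yv=np.array([np.cos(yax),np.sin(yax),0]); zv=np.array([0,0,-1.]); B=R.from_matrix(np.stack([np.cross(yv,zv),yv,zv],1))
    r=(A.inv()*B).as_rotvec()/np.pi/n
    print('shift',np.round(d,3),'turn',np.round(r,4),'t',o['t'],'stand pos',np.round(ST.inv().apply(o['position']-O)*1000,1),'q',np.round(o['qpos'],2))
E
python3 -m inch '[[[-0.63,-0.66,-0.1,0,0,0],[-0.63,-0.66,-0.1,0,0,0],[-0.63,-0.66,-0.1,0,0,0],[-0.63,-0.66,-0.1,0,0,0],[-0.63,-0.66,-0.05,0,0,0],[-0.63,-0.66,-0.05,0,0,0],[-0.63,-0.66,0,0,0,0],[-0.63,-0.66,0,0,0,0],[-0.63,-0.66,0,0,0,0],[-0.63,-0.66,0,0,0,0]]]' -0.2
python3 -c "
from h import *
need([.44,.1,.25]);need([.48,-.13,.2],TH-np.pi/2)"
```

```text
t: 0.93
position: [0.3921, 0.2404, 0.2512]
eef_rot: [0.218, 0.976, -0.0, -0.0]
wrist_force: [0.4, 0.0, -0.3]
opening: 0.0339
finger_force: 0.0
shift [-2.576 -2.67   0.029] turn [-0.0001 -0.     -0.    ] t 0.9333 stand pos [-33.  469.9 251.2] q [-0.32  0.12 -0.31  1.99  0.04  1.04  0.48]
shift [-5.924 -7.45   1.28 ] turn [-1.000e-04  1.000e-04  7.853e-01] t 0.9333 stand pos [-33.  469.9 251.2] q [-0.32  0.12 -0.31  1.99  0.04  1.04  0.48]
```

```bash
python3 -m inch '[[[-0.64,-0.67,0,0,0,0],[-0.64,-0.67,0,0,0,0],[-0.64,-0.67,0,0,0,0],[-0.64,-0.67,0,0,0,0],[-0.56,-0.8,0,0,0,0],[-0.56,-0.8,0,0,0,0],[-0.56,-0.8,0,0,0,0],[-0.56,-0.8,0,0,0,0],[-0.56,-0.8,0,0,0,0],[-0.56,-0.8,0,0,0,0]]]'
python3 -m inch '[[[0,0,0.12,0,0,0.039],[0,0,0.12,0,0,0.039],[0,0,0.12,0,0,0.039],[0,0,0.12,0,0,0.039],[0,0,0.12,0,0,0.039],[0,0,0.12,0,0,0.039],[0,0,0.12,0,0,0.039],[0,0,0.12,0,0,0.039],[0,0,0.12,0,0,0.039],[0,0,0.12,0,0,0.039]]]'
python3 -m inch '[[[0,0,0,0,0,0.039],[0,0,0,0,0,0.039],[0,0,0,0,0,0.039],[0,0,0,0,0,0.039],[0,0,0,0,0,0.039],[0,0,0,0,0,0.039],[0,0,0,0,0,0.039],[0,0,0,0,0,0.039],[0,0,0,0,0,0.039],[0,0,0,0,0,0.039]]]'
python3 - <<'E'
from h import *
need([.4971,-.1366,.2],TH-np.pi/2)
import pickle
s=snap('wrist','w1'); pickle.dump(s,open('w1.pkl','wb')); print(s['position'],s['orientation'])
E
```

```text
t: 1.77
position: [0.479, -0.1309, 0.2512]
eef_rot: [0.218, 0.976, -0.0, -0.0]
wrist_force: [1.1, 0.1, -0.1]
opening: 0.0343
finger_force: 0.0
t: 2.6
position: [0.479, -0.1289, 0.2027]
eef_rot: [0.741, 0.671, -0.0, -0.0]
wrist_force: [-0.3, 0.1, 0.4]
opening: 0.0342
finger_force: 0.0
t: 3.43
position: [0.479, -0.1289, 0.2029]
eef_rot: [0.992, 0.123, -0.0, -0.0]
wrist_force: [0.3, 0.5, -0.8]
opening: 0.034
finger_force: 0.0
shift [0.392 0.297 0.073] turn [-0.0001  0.0002  0.0034] t 3.4333 stand pos [-34.7  90.5 202.9] q [-0.11  0.24  0.36  1.98 -0.1   0.94 -1.02]
[ 0.56010258 -0.11137281  0.34579421] [-0.13052876  0.10062728 -0.6065701   0.77775903]
```

View pics/w1.png

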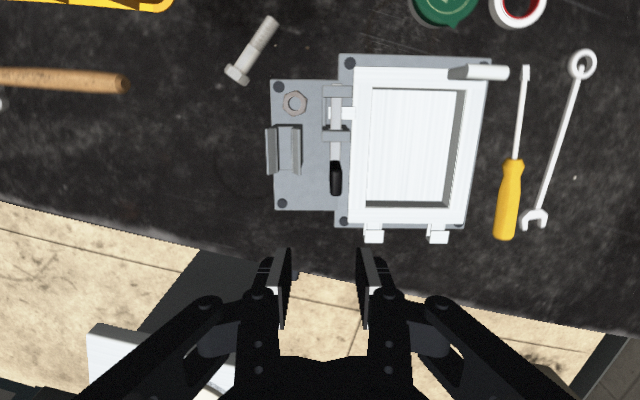

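The wrist view shows the black handle at (336,178), the cheeks at (336,91) and (336,133), the slot at (288,150), and the lug at (488,72). I'll measure the same features in this view.

```bash
python3 - <<'E'
from h import *
import pickle
np.set_printoptions(precision=4,suppress=True,linewidth=200)
s=pickle.load(open('w1.pkl','rb')); P=cloud(s); z=P[...,2]
V,U=np.mgrid[0:400,0:640]
L={}
for nm,b,lo,hi in(('ch2',(315,355,80,100),.07,.079),('ch1',(315,355,122,142),.07,.079),('lug',(440,515,60,82),.082,.1),('hand',(322,350,155,200),.093,.11),('sad',(260,306,115,180),.056,.068),('nut',(280,310,88,118),.008,.05)):
    m=(U>=b[0])&(U<=b[1])&(V>=b[2])&(V<=b[3])&(z>lo)&(z<hi); q=P[m]
    r=cv2.minAreaRect((q[:,:2]*1000).astype(np.float32)); L[nm]=np.array(r[0]); print(nm,r,np.median(q[:,2]),m.sum(),ST.inv().apply(q.mean(0)-O)*1000)
th,M,t,res=fit(np.array([[55,79],[17,79],[73,-41],[0,128.]]),np.array([L[k] for k in('ch2','ch1','lug','sad')]))
print(np.degrees(th),t,res, M.T@(L['hand']-t))
E
```

```text
ch2 ((567.0840454101562, -121.93953704833984), (9.776426315307617, 24.733003616333008), 14.224286079406738) 0.07410854894096464 376 [52.6298 76.7228 74.101 ]
ch1 ((530.1144409179688, -130.88839721679688), (9.172262191772461, 24.115840911865234), 14.150467872619629) 0.0740632508145499 303 [14.7121 76.649  74.0591]
lug ((612.5374145507812, -233.9250946044922), (12.160048484802246, 35.045658111572266), 13.371723175048828) 0.08938764538055993 690 [ 70.4816 -41.702   88.8509]
hand ((496.1321105957031, -139.6622314453125), (23.452224731445312, 9.392369270324707), 14.592044830322266) 0.09967144969473238 315 [-19.7864  76.3407  99.4432]
sad ((502.3701171875, -87.47129821777344), (43.07810974121094, 33.042518615722656), 13.707279205322266) 0.061182514750598105 710 [ -1.579  126.3203  60.583 ]
nut ((546.0967407226562, -83.25456237792969), (26.73233413696289, 31.87919807434082), 6.0272321701049805) 0.019041851420523392 385 [ 41.4257 118.3005  18.2716]
13.595939120176588 [ 532.1905 -211.6111] [[ 0.0055 -0.0437]
 [-0.0289 -0.0598]
 [-0.2455  0.3768]
 [ 0.2689 -0.2733]] [-18.1347  78.4091]
```

```bash
sed -i 's/O=np.array(\[.5339,-.2088,0\])/O=np.array([.5331,-.2101,0])/; s/13.5)/13.55)/' h.py; python3 -c "
from h import *
need(stand([-18.4e-3,78.6e-3,.066]),TH-np.pi/2)"
```

```text
shift [0.381 0.327 3.423] turn [-0.0001  0.0002  0.0009] t 3.4833 stand pos [-33.6  91.6 202.9] q [-0.11  0.24  0.36  1.98 -0.1   0.94 -1.02]
```

```bash
python3 -m inch '[[[0.19,0.163,0.5,0,0,0.001],[0.19,0.163,0.5,0,0,0],[0,0,0.7,0,0,0],[0,0,0.7,0,0,0],[0,0,0.4,0,0,0],[0,0,0.3,0,0,0],[0,0,0.2,0,0,0],[0,0,0.12,0,0,0],[0,0,0,0,0,0]]]'
python3 -m inch '[[[0,0,0,0,0,0],[0,0,0,0,0,0],[0,0,0,0,0,0],[0,0,0,0,0,0],[0,0,0,0,0,0]]]' -1 30
python3 - <<'E'
from h import *
need(stand([-18.4e-3,78.6e-3,.066]),TH-np.pi/2)
s=snap('wrist'); cv2.imwrite('pics/w2.png',cv2.resize(s['color'][60:390,150:550,::-1],None,fx=1.8,fy=1.8))
E
```

```text
t: 4.23
position: [0.4972, -0.1379, 0.066]
eef_rot: [0.992, 0.125, -0.0, -0.0]
wrist_force: [-0.4, 0.9, -1.1]
opening: 0.0341
finger_force: 0.0
t: 4.65
position: [0.4981, -0.1375, 0.0674]
eef_rot: [0.992, 0.125, 0.001, -0.0]
wrist_force: [-0.9, 2.7, 5.9]
opening: 0.0097
finger_force: 30.4
shift [-0.035  0.004  0.035] turn [-0.     -0.0005  0.0043] t 4.65 stand pos [-17.   78.8  67.4] q [-0.03  0.48  0.3   2.02 -0.23  0.67 -0.9 ]
```

View pics/w2.png

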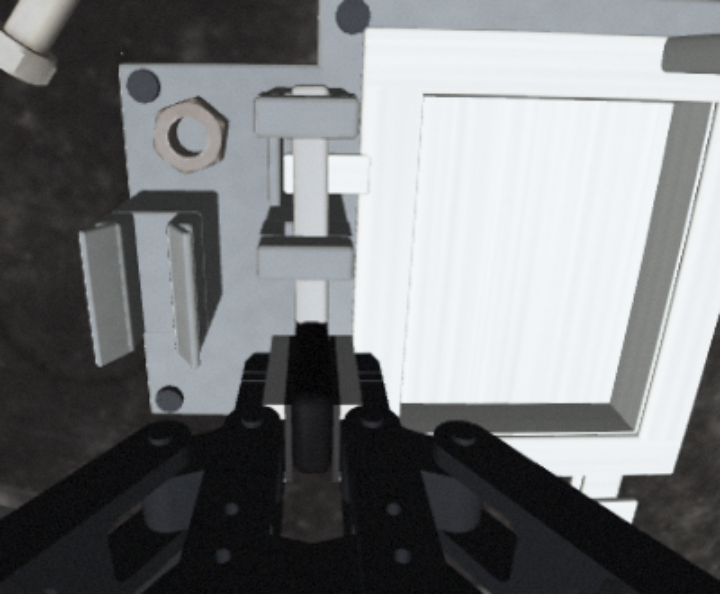

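The pads hold the black handle, and the shank still sits in both cheeks (crop (310,115) and (310,255)). The pads press down slightly, so I relieve that and draw the pin.

```bash
python3 -m inch '[[[0,0,-0.03,0,0,0],[-0.15,0,0,0,0,0],[-0.2,0,0,0,0,0],[-0.25,0,0,0,0,0],[-0.25,0,0,0,0,0],[-0.25,0,0,0,0,0],[-0.25,0,0,0,0,0],[-0.2,0,0,0,0,0],[0,0,0,0,0,0],[0,0,0,0,0,0]]]' -1 60
python3 -c "
from h import *
need(stand([-80.4e-3,78.6e-3,.067]),TH-np.pi/2)"
```

```text
t: 5.53
position: [0.4366, -0.1537, 0.0677]
eef_rot: [0.992, 0.124, -0.0, 0.0]
wrist_force: [0.3, 0.5, -0.2]
opening: 0.0093
finger_force: 61.4
shift [ 0.006 -0.03   0.018] turn [0.     0.0001 0.0036] t 5.5333 stand pos [-80.6  77.4  67.7] q [ 0.01  0.41  0.32  2.15 -0.22  0.61 -0.84]
```

```bash
python3 -m inch '[[[0,0,-0.4,0,0,0],[0,0,-0.5,0,0,0],[0,-0.3,-0.1,0,0,0.002],[0.15,-0.4,0,0,0,0.0015],[0.3,-0.4,0,0,0,0],[0.3,-0.1,0,0,0,0],[0.15,0,0,0,0,0],[0,0,0,0,0,0],[0,0,0,0,0,0]]]'
python3 - <<'E'
from h import *
need(stand([-46e-3,128e-3,.1]),TH-np.pi/2)
import pickle
s=snap('wrist'); pickle.dump(s,open('w3.pkl','wb')); cv2.imwrite('pics/w3.png',cv2.resize(s['color'][60:390,150:550,::-1],None,fx=1.8,fy=1.8))
E
```

```text
t: 6.28
position: [0.4611, -0.0991, 0.1075]
eef_rot: [0.993, 0.119, -0.0, 0.0]
wrist_force: [-0.6, -0.7, -0.2]
opening: 0.009
finger_force: 61.4
shift [-0.05  -0.081  0.188] turn [0.0003 0.0001 0.0005] t 6.2833 stand pos [-44.  124.8 107.5] q [-0.13  0.34  0.33  2.11 -0.17  0.71 -1.02]
```

View pics/w3.png

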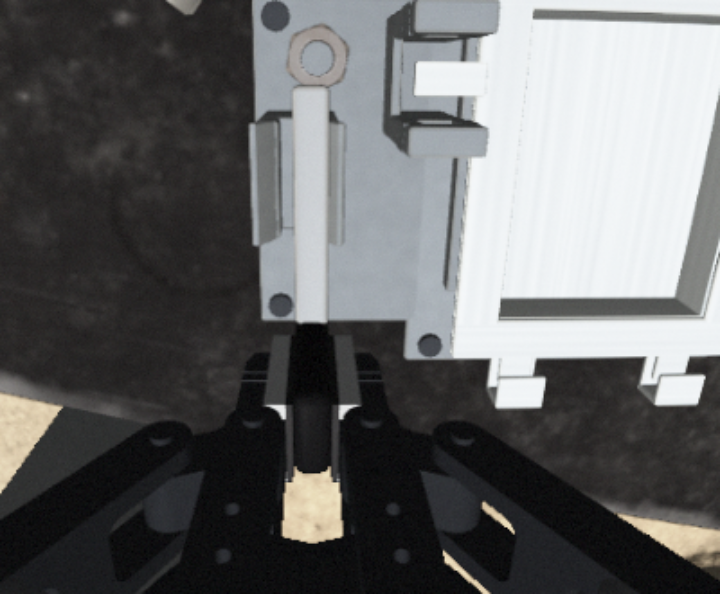

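The pin is held straight over the saddle. Its shank runs from crop (311,88) to (312,322), and it sits slightly right of the slot, whose ridges are at crop x 265 and 338. I'll measure the offset.

```bash
python3 - <<'E'
from h import *
import pickle
np.set_printoptions(precision=1,suppress=True,linewidth=200)
s=pickle.load(open('w3.pkl','rb')); P=ST.inv().apply((cloud(s)-O).reshape(-1,3)).reshape(400,640,3)*1000; z=P[...,2]
V,U=np.mgrid[0:400,0:640]
def rect(b,lo,hi):
    m=(U>=b[0])&(U<=b[1])&(V>=b[2])&(V<=b[3])&(z>lo)&(z<hi); q=P[m]; r=cv2.minAreaRect(q[:,:2].astype(np.float32)); print(r,m.sum(),np.median(q,0),np.percentile(q,[2,98],0)); return r
rect((305,340,105,242),84,112)   # shank
rect((285,345,115,200),55,66)   # ridges
for v in (130,160,190): print(v,[tuple(np.round(P[v,u])) for u in range(286,346,3)])
E
```

```text
((-2.0891876220703125, 122.10940551757812), (71.92762756347656, 9.940999031066895), 0.6946547627449036) 2613 [  1.8 121.9 100. ] [[-35.  117.2  98.5]
 [ 32.7 126.7 101.6]]
((-1.2237815856933594, 126.67948150634766), (43.40937805175781, 32.82559585571289), 0.2443198710680008) 1471 [  0.2 136.4  61.4] [[-21.6 110.6  55.4]
 [ 19.8 142.7  63.9]]
130 [(np.float64(13.0), np.float64(152.0), np.float64(0.0)), (np.float64(19.0), np.float64(142.0), np.float64(62.0)), (np.float64(19.0), np.float64(141.0), np.float64(63.0)), (np.float64(19.0), np.float64(139.0), np.float64(62.0)), (np.float64(19.0), np.float64(137.0), np.float64(57.0)), (np.float64(19.0), np.float64(136.0), np.float64(56.0)), (np.float64(18.0), np.float64(134.0), np.float64(53.0)), (np.float64(17.0), np.float64(133.0), np.float64(41.0)), (np.float64(17.0), np.float64(131.0), np.float64(41.0)), (np.float64(23.0), np.float64(127.0), np.float64(100.0)), (np.float64(23.0), np.float64(125.0), np.float64(101.0)), (np.float64(23.0), np.float64(124.0), np.float64(99.0)), (np.float64(23.0), np.float64(122.0), np.float64(101.0)), (np.floa
[... 1988 characters left out ...]
4(7.0)), (np.float64(-36.0), np.float64(132.0), np.float64(5.0)), (np.float64(-36.0), np.float64(130.0), np.float64(6.0)), (np.float64(-7.0), np.float64(125.0), np.float64(100.0)), (np.float64(-7.0), np.float64(124.0), np.float64(99.0)), (np.float64(-7.0), np.float64(122.0), np.float64(100.0)), (np.float64(-7.0), np.float64(121.0), np.float64(101.0)), (np.float64(-7.0), np.float64(119.0), np.float64(100.0)), (np.float64(-7.0), np.float64(118.0), np.float64(100.0)), (np.float64(-19.0), np.float64(115.0), np.float64(60.0)), (np.float64(-19.0), np.float64(113.0), np.float64(62.0)), (np.float64(-18.0), np.float64(111.0), np.float64(64.0)), (np.float64(-36.0), np.float64(105.0), np.float64(6.0))]
```

```bash
python3 -m inch '[[[0,-0.1,0,0,0,0],[0,0,0.3,0,0,0],[0,0,0.3,0,0,0],[0,0,0.2,0,0,0],[0,0,0.1,0,0,0],[0,0,0.1,0,0,0],[0,0,0.1,0,0,0],[0,0,0.08,0,0,0],[0,0,0,0,0,0],[0,0,0,0,0,0]]]'
python3 -c "
from h import *
need(stand([-46e-3,128e-3,.055]),TH-np.pi/2)"
```

```text
t: 7.17
position: [0.4597, -0.0942, 0.0605]
eef_rot: [0.993, 0.119, -0.0, -0.0]
wrist_force: [-0.5, -0.3, -0.0]
opening: 0.0092
finger_force: 61.4
shift [-0.046  0.045  0.138] turn [-0.      0.      0.0005] t 7.1667 stand pos [-44.2 129.8  60.5] q [-0.1   0.43  0.29  2.14 -0.21  0.6  -0.99]
```

```bash
python3 -m inch '[[[0,0,0.03,0,0,0],[0,0,0.03,0,0,0],[0,0,0.03,0,0,0],[0,0,0,0,0,0],[0,0,0,0,0,0]]]'
python3 - <<'E'
from h import *
import pickle
s=snap('wrist'); pickle.dump(s,open('w4.pkl','wb'))
P=ST.inv().apply((cloud(s)-O).reshape(-1,3)).reshape(400,640,3)*1000
for v in (120,140,160): print(v,[tuple(int(x) for x in np.round(P[v,u])) for u in range(296,350,3) if np.isfinite(P[v,u,0])])
E
```

```text
t: 7.58
position: [0.46, -0.0942, 0.0575]
eef_rot: [0.993, 0.119, 0.0, -0.0]
wrist_force: [-1.4, 0.9, 6.5]
opening: 0.0094
finger_force: 62.5
120 [(25, 144, 6), (25, 142, 7), (25, 140, 6), (25, 138, 6), (25, 136, 6), (25, 134, 7), (28, 131, 50), (28, 130, 49), (28, 128, 51), (28, 127, 50), (28, 125, 50), (28, 124, 50), (28, 122, 49), (25, 119, 7), (25, 117, 6), (25, 116, 7), (25, 114, 7), (25, 112, 7)]
140 [(20, 139, 61), (20, 138, 58), (19, 137, 57), (19, 135, 55), (19, 134, 54), (17, 133, 40), (18, 131, 51), (18, 130, 50), (18, 128, 50), (18, 127, 51), (19, 125, 51), (18, 124, 50), (18, 122, 50), (17, 121, 41), (19, 120, 54), (19, 118, 55), (19, 117, 57), (20, 116, 60)]
160 [(11, 139, 60), (10, 138, 59), (10, 137, 57), (9, 136, 55), (9, 134, 53), (7, 133, 42), (8, 131, 49), (9, 130, 51), (8, 128, 49), (8, 127, 50), (8, 125, 50), (8, 124, 49), (8, 122, 49), (7, 120, 41), (9, 119, 54), (9, 118, 55), (10, 117, 57), (10, 115, 58)]
```

The shank is between the slot walls, with its top at 50 mm and the floor at 41 mm, so it's seated with contact felt. I release it.

```bash
python3 -m inch '[[[0,0,0,0,0,0],[0,0,0,0,0,0],[0,0,0,0,0,0],[0,0,0,0,0,0]]]' -0.2 20
python3 -m inch '[[[0,0,-0.2,0,0,0],[0,0,-0.4,0,0,0],[0,0,-0.8,0,0,0],[0,0,-0.9,0,0,0],[0,0,-0.9,0,0,0],[0,0,-0.3,0,0,0],[0,0,0,0,0,0],[0,0,0,0,0,0]]]'
python3 - <<'E'
from h import *
import pickle
s=snap('wrist'); pickle.dump(s,open('w5.pkl','wb')); cv2.imwrite('pics/w5.png',s['color'][:,:,::-1])
need(stand([73e-3,-41e-3,.15]),TH-np.pi)
need(stand([73e-3,-41e-3,.15]),TH)
E
```

```text
t: 7.97
position: [0.4598, -0.0942, 0.0568]
eef_rot: [0.993, 0.119, 0.0, -0.0]
wrist_force: [0.7, 0.4, 0.7]
opening: 0.0338
finger_force: 0.0
t: 8.63
position: [0.4603, -0.0942, 0.198]
eef_rot: [0.993, 0.119, 0.001, 0.0]
wrist_force: [-0.6, 0.1, 0.3]
opening: 0.0345
finger_force: 0.0
shift [2.93  4.285 1.168] turn [-1.000e-04  1.000e-04  5.006e-01] t 8.6833 stand pos [-44.5 130.1 196.8] q [-0.18  0.19  0.36  2.05 -0.09  0.91 -1.1 ]
shift [2.93  4.285 1.168] turn [-1.000e-04 -1.000e-04 -4.994e-01] t 8.6833 stand pos [-44.5 130.1 196.8] q [-0.18  0.19  0.36  2.05 -0.09  0.91 -1.1 ]
```

View pics/w5.png

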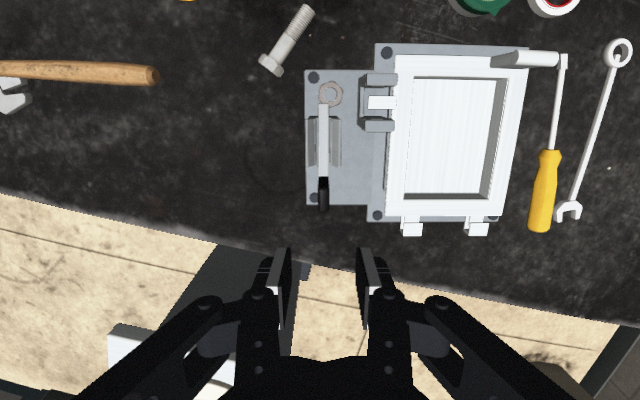

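The pin lies in the notch, let go: shank at (323,140) between the ridges, handle at (323,193). Now I go to the lug, with the tool's y axis along the stand's x.

```bash
python3 -m inch '[[[0.42,0.61,0,0,0,0],[0.42,0.61,0,0,0,0],[0.42,0.61,0,0,0,0],[0.42,0.61,0,0,0,-0.038],[0.42,0.61,0,0,0,0],[0.42,0.61,0,0,0,0],[0.42,0.61,0,0,0,0],[0,0,0,0,0,-0.038],[0,0,0,0,0,-0.038],[0,0,0,0,0,-0.038]]]'
python3 -m inch '[[[0,0,0,0,0,-0.038],[0,0,0,0,0,-0.038],[0,0,0,0,0,-0.038],[0,0,0,0,0,-0.038],[0,0,0,0,0,-0.038],[0,0,0,0,0,-0.038],[0,0,0,0,0,-0.038],[0,0,0,0,0,-0.038],[0,0,0,0,0,-0.038],[0,0,0,0,0,0]]]'
python3 - <<'E'
from h import *
import pickle
np.set_printoptions(precision=1,suppress=True)
need(stand([73e-3,-41e-3,.13]),TH)
s=pickle.load(open('w5.pkl','rb')); P=ST.inv().apply((cloud(s)-O).reshape(-1,3)).reshape(400,640,3)*1000
q=P[100:200,312:335].reshape(-1,3); m=(q[:,2]>46)&(q[:,2]<53)&(abs(q[:,1]-127)<5.2); print('pin shank',np.percentile(q[m],[1,50,99],0))
s=snap('wrist'); P=ST.inv().apply((cloud(s)-O).reshape(-1,3)).reshape(400,640,3)*1000
q=P.reshape(-1,3); m=(q[:,2]>82)&(q[:,2]<94)&(abs(q[:,0]-73)<15)&(abs(q[:,1]+41)<30); print('lug',m.sum(),np.percentile(q[m],[2,50,98],0))
E
```

```text
t: 9.52
position: [0.6196, -0.2243, 0.1935]
eef_rot: [0.936, 0.353, -0.002, -0.001]
wrist_force: [0.0, -0.1, 0.9]
opening: 0.0341
finger_force: 0.0
t: 10.35
position: [0.6195, -0.2238, 0.1943]
eef_rot: [0.624, 0.781, -0.001, -0.002]
wrist_force: [1.2, 0.5, -0.1]
opening: 0.0342
finger_force: 0.0
shift [-0.2 -0.2  1.6] turn [-0. -0. -0.] t 10.35 stand pos [ 80.8 -33.6 194.3] q [ 0.3  0.5  0.   1.6 -0.   1.1  0.6]
pin shank [[-34.7 121.8  48.4]
 [  2.  126.5  50.3]
 [ 33.8 131.2  52. ]]
lug 521 [[ 66.6 -57.8  84.4]
 [ 72.5 -40.   89.2]
 [ 77.9 -24.8  91.1]]
```

```bash
python3 -m inch '[[[-0.185,-0.208,0.4,0,0,-0.0045],[0,0,0.7,0,0,0],[0,0,0.7,0,0,0],[0,0,0.6,0,0,0],[0,0,0.5,0,0,0],[0,0,0.35,0,0,0],[0,0,0.2,0,0,0],[0,0,0.1,0,0,0],[0,0,0,0,0,0]]]'
python3 -c "
from h import *
need(stand([72.5e-3,-41e-3,.052]),TH)"
```

```text
t: 11.15
position: [0.6141, -0.2331, 0.0542]
eef_rot: [0.62, 0.784, -0.0, -0.001]
wrist_force: [0.3, 0.2, -0.4]
opening: 0.0343
finger_force: 0.0
shift [ 0.008 -0.022  0.054] turn [-0.0003 -0.0002 -0.0013] t 11.15 stand pos [ 73.4 -41.3  54.2] q [ 0.3   0.68  0.03  1.66 -0.03  0.8   0.58]
```

```bash
python3 -m inch '[[[0,-0.02,0.03,0,0,-0.001],[0,0,0,0,0,0],[0,0,0,0,0,0],[0,0,0,0,0,0],[0,0,0,0,0,0],[0,0,0,0,0,0]]]' -1 40
python3 -m inch '[[[0,0,-0.03,0,0,0],[0,0,0,0,0,0],[0,0,0,0,0,0]]]' -1 110
python3 -c "
from h import *
need(stand([72.5e-3,-41e-3,.053]),TH)
s=snap('wrist'); cv2.imwrite('pics/w6.png',s['color'][:,:,::-1])"
```

```text
t: 11.65
position: [0.6144, -0.2338, 0.0548]
eef_rot: [0.619, 0.786, 0.0, 0.001]
wrist_force: [-0.4, -0.8, 5.9]
opening: 0.0109
finger_force: 39.2
t: 11.9
position: [0.6137, -0.2333, 0.055]
eef_rot: [0.619, 0.786, 0.0, 0.0]
wrist_force: [-1.0, -1.2, 1.8]
opening: 0.0094
finger_force: 107.2
shift [ 0.011 -0.009  0.05 ] turn [ 0. -0.  0.] t 11.9 stand pos [ 72.9 -41.5  55. ] q [ 0.3   0.68  0.03  1.66 -0.03  0.8   0.58]
```

View pics/w6.png

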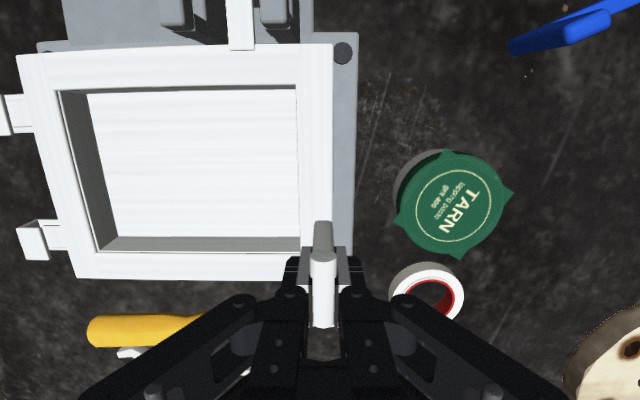

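The pads hold the lug at (323,290) and the tab is free between the cheeks. I tip the tray about the tongues' tips in small arcs.

```bash
python3 -m inch '[[[0,-0.0075,-0.102,-0.008,0,0],[0,-0.0075,-0.102,-0.008,0,0],[0,-0.0075,-0.102,-0.008,0,0],[0,-0.0075,-0.102,-0.008,0,0],[0,-0.0075,-0.102,-0.008,0,0],[0,-0.0075,-0.102,-0.008,0,0],[0,-0.0075,-0.102,-0.008,0,0],[0,-0.0075,-0.102,-0.008,0,0],[0,0,0,0,0,0],[0,0,0,0,0,0]]]'
python3 - <<'E'
from h import *
import pickle
need(stand([72.5e-3,-41e-3,.053]),TH)
s=snap('wrist'); pickle.dump(s,open('w7.pkl','wb'))
s2=snap('side'); cv2.imwrite('pics/s7.png',cv2.resize(s2['color'][100:300,240:480,::-1],None,fx=3,fy=3)) 
P=ST.inv().apply((cloud(s)-O).reshape(-1,3)).reshape(400,640,3)*1000
c=s['color'].min(-1)>200
q=P[c&(abs(P[...,0]+10)<45)&(abs(P[...,1])<35)&(P[...,2]>10)&(P[...,2]<120)]
A=np.c_[q[:,:2],np.ones(len(q))]; print('floor plane',np.linalg.lstsq(A,q[:,2],rcond=None)[0],len(q))
E
```

```text
t: 12.78
position: [0.608, -0.2353, 0.0875]
eef_rot: [0.616, 0.781, 0.079, 0.062]
wrist_force: [0.5, -0.7, -1.6]
opening: 0.0096
finger_force: 107.1
shift [ 0.026 -0.034  0.872] turn [ 0.0641  0.0001 -0.0003] t 12.7833 stand pos [ 66.9 -42.   87.5] q [ 0.45  0.55 -0.07  1.82 -0.14  0.61  0.73]
floor plane [ 2.03012500e-01 -5.86773678e-03  4.46380737e+01] 17933
```

View pics/s7.png

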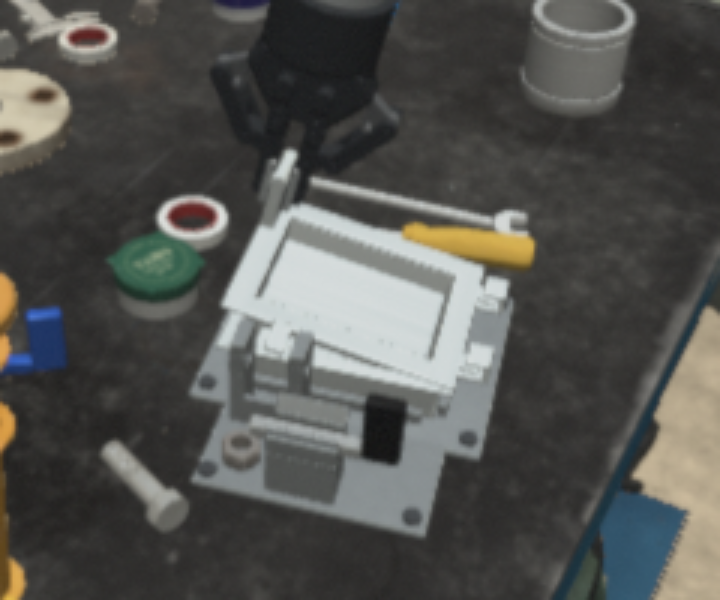

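The side crop shows the top tray tipped about its hooked edge, which sits at crop (485,325), with the deep tray seated and the pin parked. I carry on to 0.35 rad, then draw towards +x.

```bash
python3 -m inch '[[[0,-0.0075,-0.102,-0.008,0,0],[0,-0.0075,-0.102,-0.008,0,0],[0,-0.0075,-0.102,-0.008,0,0],[0,-0.0075,-0.102,-0.008,0,0],[0,-0.0075,-0.102,-0.008,0,0],[0,-0.0075,-0.102,-0.008,0,0],[0,0,0,0,0,0],[0,0,0,0,0,0]]]'
python3 -m inch '[[[0,0.117,0.043,0,0,0],[0,0.117,0.043,0,0,0],[0,0.117,0.043,0,0,0],[0,0.117,0.043,0,0,0],[0,0.117,0.043,0,0,0],[0,0,0,0,0,0],[0,0,0,0,0,0]]]'
python3 - <<'E'
from h import *
need(stand([72.5e-3,-41e-3,.053]),TH)
s=snap('wrist')
P=ST.inv().apply((cloud(s)-O).reshape(-1,3)).reshape(400,640,3)*1000
c=s['color'].min(-1)>200
q=P[c&(abs(P[...,0]-5)<40)&(abs(P[...,1])<35)&(P[...,2]>10)&(P[...,2]<140)]
A=np.c_[q[:,:2],np.ones(len(q))]; print('floor plane',np.linalg.lstsq(A,q[:,2],rcond=None)[0],len(q))
s2=snap('side'); cv2.imwrite('pics/s8.png',cv2.resize(s2['color'][100:300,240:480,::-1],None,fx=3,fy=3)) 
E
```

```text
t: 13.55
position: [0.6005, -0.2366, 0.1101]
eef_rot: [0.609, 0.773, 0.137, 0.108]
wrist_force: [0.2, 0.6, -1.7]
opening: 0.0094
finger_force: 107.3
t: 14.13
position: [0.6254, -0.23, 0.1101]
eef_rot: [0.609, 0.774, 0.138, 0.108]
wrist_force: [0.5, 0.2, -2.3]
opening: 0.0097
finger_force: 107.3
shift [-0.    -0.788  1.233] turn [ 1.12e-01 -1.00e-04  4.00e-04] t 14.1333 stand pos [ 85.1 -41.  110.1] q [ 0.57  0.51 -0.19  1.88 -0.26  0.5   0.87]
floor plane [ 3.76015889e-01 -9.64259489e-03  4.75023781e+01] 14909
```

View pics/s8.png

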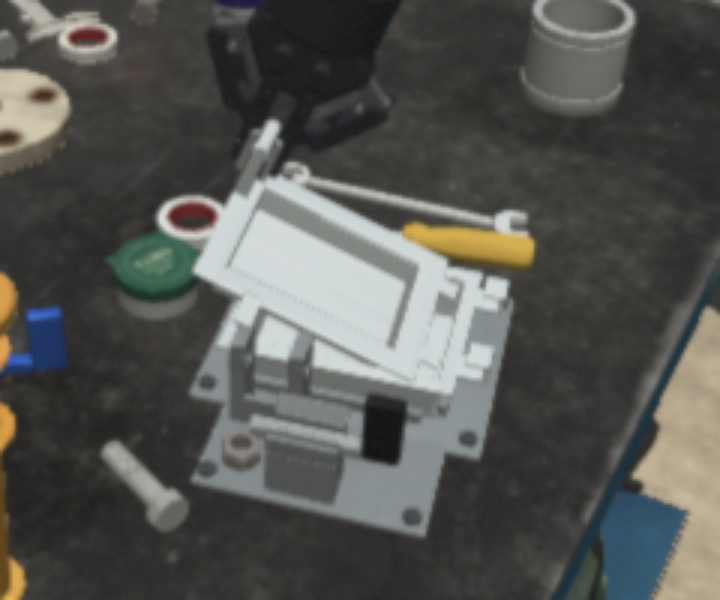

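The tray's near edge is clear of the hooks (tongues at crop (430,330), hooks at (485,325)), and the deep tray and pin are in place. I lift, then level.

```bash
python3 -m inch '[[[0,0.08,-0.22,0,0,0],[0,0.16,-0.44,0,0,0],[0,0.16,-0.44,0,0,0],[0,0.16,-0.44,0,0,0],[0,0.16,-0.44,0,0,0],[0,0.16,-0.44,0,0,0],[0,0.16,-0.44,0,0,0],[0,0.16,-0.44,0,0,0],[0,0.16,-0.44,0,0,0],[0,0.08,-0.22,0,0,0]]]'
python3 -m inch '[[[0,0,0,0.014,0,0],[0,0,0,0.014,0,0],[0,0,0,0.014,0,0],[0,0,0,0.014,0,0],[0,0,0,0.014,0,0],[0,0,0,0.014,0,0],[0,0,0,0.014,0,0],[0,0,0,0.014,0,0],[0,0,0,0,0,0],[0,0,0,0,0,0]]]'
python3 -m inch '[[[0,0,0,0,0,0],[0,0,0,0,0,0],[0,0,0,0,0,0],[0,0,0,0,0,0],[0,0,0,0,0,0],[0,0,0,0,0,0]]]'
python3 - <<'E'
from h import *
need(stand([72.5e-3,-41e-3,.26]),TH)
s=snap('wrist')
P=ST.inv().apply((cloud(s)-O).reshape(-1,3)).reshape(400,640,3)*1000
c=s['color'].min(-1)>200
q=P[c&(abs(P[...,0]-5)<35)&(abs(P[...,1])<30)&(P[...,2]>150)&(P[...,2]<320)]
A=np.c_[q[:,:2],np.ones(len(q))]; print('floor plane',np.linalg.lstsq(A,q[:,2],rcond=None)[0],len(q),np.median(q[:,2]))
s2=snap('side'); cv2.imwrite('pics/s9.png',cv2.resize(s2['color'][60:300,240:480,::-1],None,fx=2.5,fy=2.5))
E
```

```text
t: 15.07
position: [0.6251, -0.2315, 0.2826]
eef_rot: [0.609, 0.773, 0.138, 0.11]
wrist_force: [1.0, -0.1, -0.8]
opening: 0.009
finger_force: 107.6
t: 15.9
position: [0.6248, -0.2301, 0.2783]
eef_rot: [0.618, 0.786, 0.001, -0.0]
wrist_force: [-0.3, 0.4, -2.1]
opening: 0.0093
finger_force: 107.4
t: 16.4
position: [0.6242, -0.231, 0.279]
eef_rot: [0.619, 0.786, 0.0, 0.0]
wrist_force: [-0.8, -0.3, -2.7]
opening: 0.0093
finger_force: 107.4
shift [ 0.016 -0.28   0.476] turn [ 0.0001  0.     -0.0001] t 16.4 stand pos [ 83.7 -41.6 279. ] q [ 0.37  0.46 -0.08  1.46  0.04  1.22  0.52]
floor plane [ 1.29797577e-02 -9.08228481e-03  2.48902728e+02] 11584 248.96649545507262
```

View pics/s9.png

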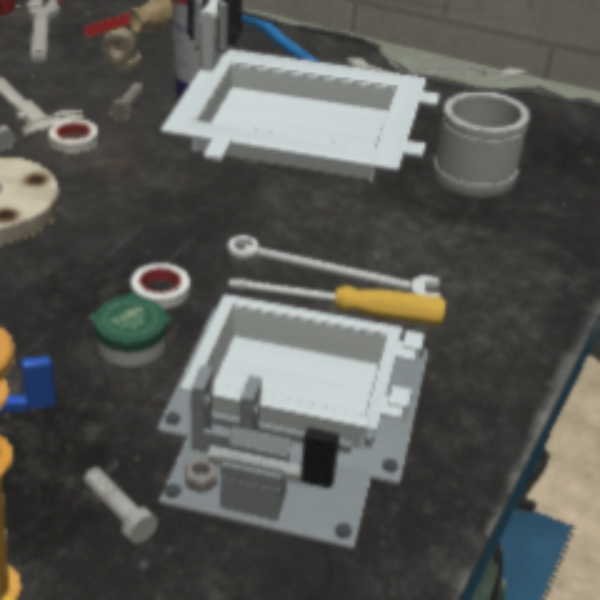

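The side view shows the top tray held level about 25 cm up, the deep tray seated, the pin parked in the notch with its handle up at crop (320,455), and the bystanders where they were.

```bash
python3 -c "
from bench import manip
print(manip.close_job())"
```

```text
the job is handed in; nothing more can be done
None
```

The job is handed in at about 16 s of the 51 s allowed, with no verdict returned: the pin is let go in the notch, handle up; the top tray is peeled off and held level by its lug about 25 cm up; the deep tray is still seated and the bystanders look undisturbed.

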